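# Check the weighing-in scale with its reference weight

### The job

Before the cars are weighed, check the inspection scale with its 500 g reference weight: unscrew the red cap of the weight's case, regripping as often as needed until it lifts free, and stand it open end down inside the blue parts tray. Then lift the weight out by its knob and set it gently, upright, in the middle of the scale's steel plate. Leave everything else on the table where it is.

Things in the scene. Friction and masses are not known exactly. Their poses are not given: they have to be found in the camera images.
- case: Lower part of the weight's case, screwed to the table. Black square foot 100 x 100 x 6 mm, round body 63 mm across up to 21.5 mm, then a grey threaded neck (54 mm over the thread, bore 42 mm) up to its open rim 48 mm above the table. Origin: centre of the foot's underside, z up. The weight stands on its floor, 12 mm up. An orange rubber ring round the foot of the neck seals the cap.
- cap_mid (a point): Red ribbed screw cap, a tall cup open below, 61 mm outside diameter, 68 mm high, wall 3 mm, 60 g. Point on its axis half-way up (34 mm from its lower edge), z up. At the start screwed down tight over the weight, lower edge 24 mm and top 92 mm above the table. Unscrews anticlockwise seen from above by about 310 degrees (5.4 rad), rising 18 mm per turn, then lifts straight off.
- cap_mark (a point): Point on the white line down the cap's side, 30.5 mm from its axis, half-way up; at the start in line with the white mark on the case, on its -x side. It shows how far the cap has turned. The seal makes the first 40 degrees stiff (a few tenths of a N m); after that the cap turns easily, has about 1.5 mm of play up and down on the thread and stays where it is left between grips.
- weight_mid (a point): 500 g steel weight, under the cap at the start, upright in the case, 72 mm high. Point on its axis half-way up (36 mm above its underside), z up. Cylinder 38 mm diameter from 0 to 48 mm, neck 16 mm, then a round knob 24 mm diameter from 56 mm to the top at 72 mm. In the case the knob and the top 12 mm of the cylinder stand above the rim; 2 mm of room all round in the bore.
- plate_mid (a point): Middle of the upper face of the bench scale's square-edged steel plate, 45 mm above the table, z up; the plate measures 150 (x) x 170 (y) mm in this frame and does not give. The scale's grey body is 210 x 180 mm, its display strip on the -x side lies lower than the plate. It is fixed.
- tray: Shallow square blue parts tray, 140 x 140 mm outside, 14 mm high, walls and floor 3 mm thick, fixed. Origin: centre of its underside, on the table.
- wheel_a_mid (a point): Bystander: loose car wheel with black tyre and yellow-green rim, lying flat, 63 mm diameter, 26 mm high; its centre.
- wheel_b_mid (a point): Bystander: loose car wheel with black tyre and white rim, lying flat, 63 mm diameter, 26 mm high; its centre.
- tape: Bystander: yellow roll of tape lying flat, 84 mm diameter, 25 mm high; centre of its underside.
- battery: Bystander: black and orange battery pack, 46 x 138 x 25 mm, long side along its y; centre of its underside.
- driver: Bystander: orange-handled screwdriver, 170 mm long, lying along its x.
- marker: Bystander: black and red marker pen, 140 x 11 x 11 mm, lying along its x; centre of its underside.

How it is judged:
By the outcome, as a careful person would: the job done as asked, in the order asked, and still so for the second after the job is handed in, with the robot touching nothing.
It also fails if it takes over 72 s, if anything falls off the work surface, if the arm or the gripper's body presses on something with over 40 N, if the wrist force passes 120 N, or if a joint passes its speed limit or range.

### The arm

A 6-joint arm with a two-finger parallel gripper is mounted at the origin on the work surface. World frame = base frame: x ahead of the robot, y to its left, z up, the work surface at z = 0. Lengths are in mm, angles in rad, forces in N, time in s.
With the tool pointing down it reaches from about 325 to 925 mm from the base axis. Payload 3.1 kg.
Tool frame: the origin (TCP) lies on the centre line of the jaws, within the pads' length; the fingertips stand 14 mm ahead of it and the grasp point (between the pads) lies 5 mm behind it; z points along the fingers, x is the direction in which the jaws open and shut, and the axes are right-handed (so a half turn about z gives the same grasp; the last joint's range is limited). The gripper opens to 85 mm and grips with 20 to 120 N. Pads are 22 mm wide; open, the fingers measure 114 mm over their backs; the gripper's body (76 mm by 85 mm) begins 54 mm behind the grasp point. The pads swing forward as they close: fully open they stand 13 mm farther back than shut.
Start: joints at [1.173, 0.217, 1.613, -0, 1.311, -0.112], TCP at [176.184, 599.665, 245.3] pointing down, gripper open.
Joint ranges: [-2.75, 2.75], [-0.78, 2.1], [0.31, 2.55], [-1.13, 4.27], [0.13, 2.63], [-2.58, 2.58]. Speed limits (rad/s): [2.79, 2.79, 3.14, 3.14, 3.14, 3.14].

### API

Orientations are given as a rotation vector (axis times angle).
In Python, from plant import readout, viewer, workorder gives the robot as it stands. The module is installed in compiled form; this text tells all that it offers.
- The arm moves only by the shell command python3 -m pendant 'ROWS'. ROWS is JSON, a list of rows, each a list of 3 entries, a list of its own where there are three numbers: the shift along the tool's x, y, z in mm, then the turn about the tool's z in degrees, then the finger opening in mm, from 0 to 85.4. In form: [[[dx, dy, dz], spin, grip], ...]. A call has 1 to 12 rows; each row is the pose to reach, as a shift and turn from the pose measured when the call began, along the tool's axes at that moment; what a row does not reach only later rows make up. A row lasts 1/10 s, in which the tool goes at most 50 mm and 8.59 degrees, less where a joint would pass 70% of its speed; a pose out of reach is approached as far as the arm can. A call with a gripper value outside its range is refused whole. The fingers move at their own pace and stop on an object; the grip force is fixed at half the most. Time passes only in rows, so rows that repeat a pose let the fingers close. It gives the time, the measured TCP pose, the force and the opening at its end, in the units of the state.
- readout.sense(): the state, without advancing time (a new reading comes with each control period).
- viewer.grab_frame(name): name is "scene" or "top" or "wrist"; returns the picture (420x560x3 uint8, red, green, blue); there is no depth.
- viewer.camera_model(name): a dict with "mtx" (3x3 intrinsics, pixels), "world_to_cam" (4x4, takes a point from world to camera coordinates); the wrist camera has in their place "T_tool_cam" (4x4, takes a point from camera to tool coordinates, whose origin is the TCP and whose axes are the tool frame's). Camera axes: x right, y up, looking along -z (the intrinsics and any distortion apply to the point x, -y, -z); pixel columns grow to the right and rows downward; lengths in mm; the calibration is good to about 2 mm. A picture is of the moment at which its call begins: read the wrist's pose just before it. camera_model takes no time and is no camera call.
- workorder.sign_off(): hands the job in, once; it reports no verdict.
The state is a dict: "clock": time; "joints": joint angles; "joint_vel": joint speeds; "effort": joint torques, N m; "tool_pos": TCP position; "tool_rot": TCP orientation; "force": force on the tool from outside, world axes, zero at the start; "moment": the same for the moment, N m; "finger_gap": finger opening in mm.
Only numpy, scipy, OpenCV 4.12 (cv2) and the standard library are available. Lean on these libraries where they do the work, as an engineer would, in place of code of your own. Each camera call takes 0.05 s, during which the arm holds its last target.

## Working session

There is one attempt and no reset: what is moved stays moved. The work goes in short steps, Python scripts to look and compute and a shell command to move; the robot and the scene stay as the last step left them, time stands still between calls to the robot, and variables do not carry over. Pictures are saved under pics/ and viewed, and the job is handed in when it is done.

```bash
mkdir -p pics
python3 - <<'E'
from plant import readout, viewer
import cv2
print(readout.sense())
for n in ("scene","top","wrist"):
    print(n,viewer.camera_model(n))
    cv2.imwrite(f"pics/{n}0.png",viewer.grab_frame(n)[:,:,::-1])
E
```

```text
{'clock': 0.0, 'joints': array([ 1.17277786e+00,  2.17753860e-01,  1.61493405e+00,  2.47403136e-05,
        1.31129880e+00, -1.12193788e-01]), 'joint_vel': array([ 0.00064545,  0.00046407, -0.00099812, -0.00140497, -0.00091455,
       -0.00113705]), 'effort': array([ 5.70563025e-04, -3.96849024e+01, -3.03854012e+01, -2.52456130e-04,
        9.75988980e-03, -6.20964656e-06]), 'tool_pos': array([175.88127088, 598.9273392 , 243.96846126]), 'tool_rot': array([ 2.51423831,  1.88168071, -0.00326185]), 'force': array([ 0.33485632, -0.33039503,  0.64639656]), 'moment': array([-0.04444308, -0.00146717, -0.0550878 ]), 'finger_gap': 85.4272109714543}
scene {'mtx': array([[392.96200008,   0.        , 278.79946543],
       [  0.        , 392.96200008, 213.21127687],
       [  0.        ,   0.        ,   1.        ]]), 'world_to_cam': array([[-8.80090778e-01,  4.74750606e-01, -7.21697085e-03,
         5.28615534e+02],
       [-2.78789272e-01, -5.04395259e-01,  8.17228221e-01,
         1.08681675e+02],
       [ 3.84339387e-01,  7.21247034e-01,  5.76268992e-01,
        -1.25267496e+03],
       [ 0.0
[... 424 characters left out ...]
2],
       [-1.53207090e-01,  5.44863683e-03,  9.88179083e-01,
        -9.90753812e+02],
       [ 0.00000000e+00,  0.00000000e+00,  0.00000000e+00,
         1.00000000e+00]])}
wrist {'mtx': array([[302.07023026,   0.        , 279.44599854],
       [  0.        , 302.07023026, 215.11371364],
       [  0.        ,   0.        ,   1.        ]]), 'T_tool_cam': array([[ 9.99999785e-01, -5.58484284e-04,  3.43163508e-04,
         3.79059787e-01],
       [-4.48117603e-04, -9.64545734e-01, -2.63915377e-01,
        -6.74081432e+01],
       [ 4.78389488e-04,  2.63915167e-01, -9.64545777e-01,
        -1.29365825e+02],
       [ 0.00000000e+00,  0.00000000e+00,  0.00000000e+00,
         1.00000000e+00]])}
```

View pics/scene0.png

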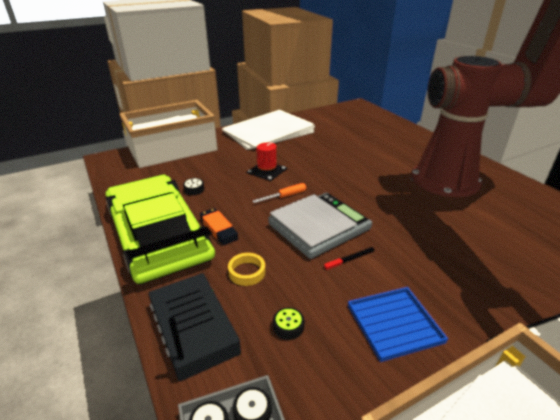

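View pics/top0.png

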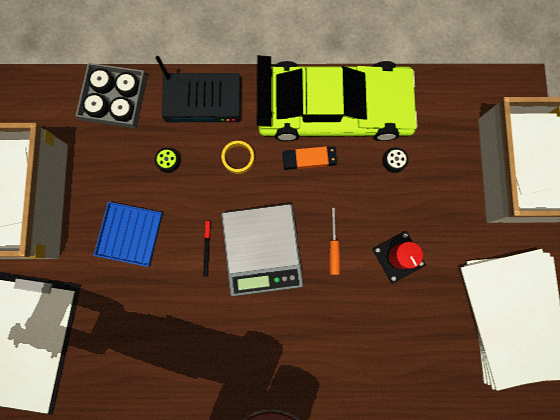

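View pics/wrist0.png

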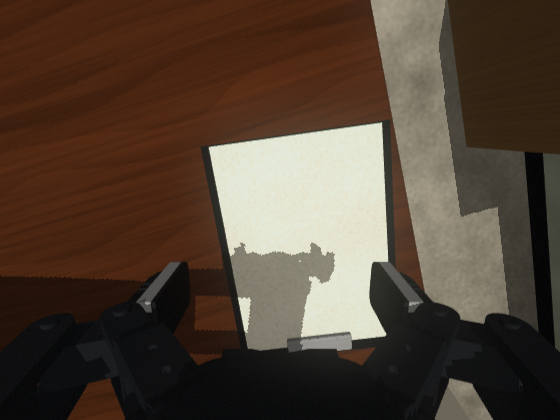

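The scene view shows the red cap near (267,155), the scale at (320,222) and the tray at (397,322). In the top view the cap is at (408,256), its foot around (400,256), the scale plate at (262,237) and the tray at (128,234). Next I'll measure them.

```bash
cat > h.py <<'E'
import numpy as np, cv2
from plant import readout, viewer
from scipy.spatial.transform import Rotation as R
def cam(n, st=None):
    m=viewer.camera_model(n); K=m["mtx"]
    if n=="wrist":
        T=np.eye(4);T[:3,:3]=R.from_rotvec(st["tool_rot"]).as_matrix();T[:3,3]=st["tool_pos"]
        W=np.linalg.inv(T@m["T_tool_cam"])
    else: W=m["world_to_cam"]
    return K,W
def proj(c,p):
    K,W=c; q=W[:3,:3]@np.asarray(p,float)+W[:3,3]; q=np.array([q[0],-q[1],-q[2]]); u=K@q; return u[:2]/u[2]
def onplane(c,uv,z):
    K,W=c; d=np.linalg.inv(K)@np.array([uv[0],uv[1],1.]); d=np.array([d[0],-d[1],-d[2]])
    Rw=W[:3,:3].T; o=-Rw@W[:3,3]; d=Rw@d; return o+d*(z-o[2])/d[2]
E
python3 - <<'E'
from h import *
t=cam("top");s=cam("scene")
I=cv2.imread("pics/top0.png").astype(int);S=cv2.imread("pics/scene0.png").astype(int)
def big(m,roi):
    mm=np.zeros(m.shape,np.uint8);a,b,c,d=roi;mm[b:d,a:c]=m[b:d,a:c]*255
    cs,_=cv2.findContours(mm,cv2.RETR_EXTERNAL,cv2.CHAIN_APPROX_NONE);return max(cs,key=cv2.contourArea)
B,G,Rr=[I[:,:,i] for i in range(3)]
# tray
c=big((B>90)&(B>Rr+50),(80,190,180,280)); r=cv2.boxPoints(cv2.minAreaRect(c))
print("tray");P=[onplane(t,p,14) for p in r];print(np.round(P),np.mean(P,0),[np.linalg.norm(P[i]-P[i-1]) for i in range(4)])
# scale
sat=I.max(2)-I.min(2)
c=big((sat<30)&(I.sum(2)>240),(215,195,310,300)); r=cv2.boxPoints(cv2.minAreaRect(c));print("scale",r)
P=[onplane(t,p,45) for p in r];print(np.round(P),np.mean(P,0),[np.linalg.norm(P[i]-P[i-1]) for i in range(4)])
# cap
c=big((Rr>110)&(G<60)&(B<60),(380,225,440,285)); print("cap bbox",cv2.boundingRect(c),cv2.minEnclosingCircle(c))
b,g,rr=[S[:,:,i] for i in range(3)]
c2=big((rr>110)&(g<60)&(b<60),(240,130,300,185)); print("cap scene",cv2.boundingRect(c2))
cv2.imwrite("pics/z1.png",cv2.resize(I[190:310,210:450].astype(np.uint8),None,fx=3.3,fy=3.3,interpolation=cv2.INTER_CUBIC))
cv2.imwrite("pics/z2.png",cv2.resize(S[120:260,220:380].astype(np.uint8),None,fx=4,fy=4,interpolation=cv2.INTER_CUBIC))
E
```

```text
tray
[[479. 443.  14.]
 [618. 424.  14.]
 [588. 278.  14.]
 [450. 301.  14.]] [533.47310605 361.58003292  14.        ] [np.float64(145.36174730243593), np.float64(140.62480609959928), np.float64(148.35771912864175), np.float64(139.96605315068174)]
scale [[219.40536 212.98448]
 [291.87283 203.59053]
 [302.61954 286.4937 ]
 [230.15207 295.8877 ]]
[[580. 127.  45.]
 [603. -52.  45.]
 [401. -77.  45.]
 [379.  97.  45.]] [490.71484505  23.70608309  45.        ] [np.float64(203.05019614828035), np.float64(180.3327097349891), np.float64(203.89535928988693), np.float64(174.98831024496764)]
cap bbox (395, 242, 29, 27) ((407.70001220703125, 256.70001220703125), 15.741131782531738)
cap scene (256, 143, 22, 27)
```

View pics/z1.png

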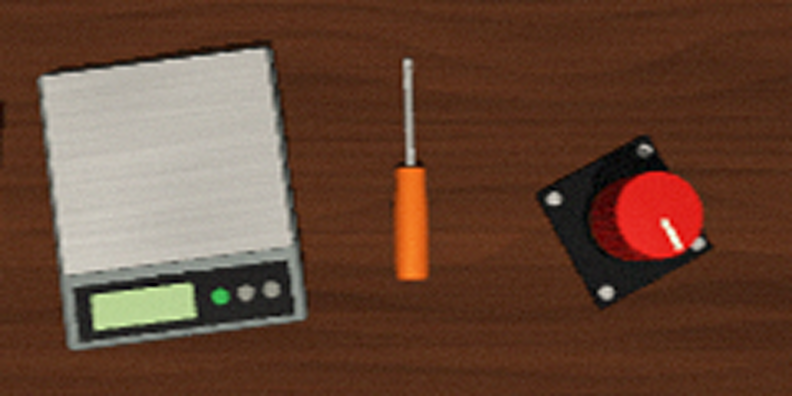

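View pics/z2.png

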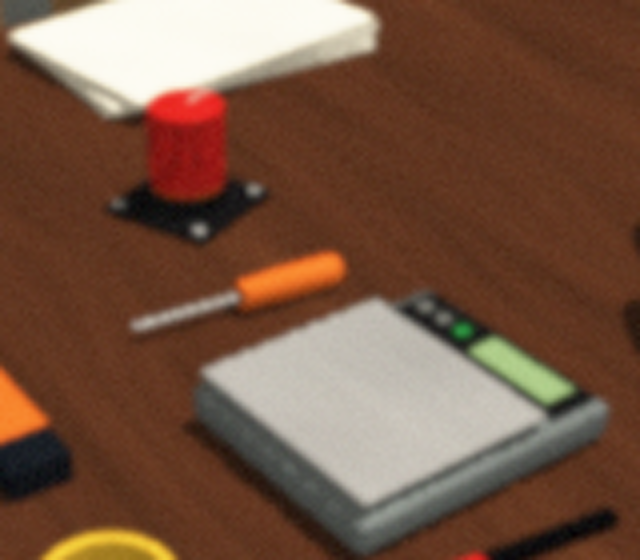

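Run:
```python
from h import *
t=cam("top");s=cam("scene")
z=lambda p:(np.array(p)+.5)/3.3+[210,190]-.5
Q=[onplane(t,z(p),45) for p in [(43,76),(270,47),(292,248),(65,276)]]
print("plate",np.round(Q,1),np.mean(Q,0),[np.linalg.norm(Q[i]-Q[i-1]) for i in range(4)])
Q=[onplane(t,z(p),6) for p in [(647,137),(711,245),(602,308),(540,193)]]
print("foot",np.round(Q,1),np.mean(Q,0),[np.linalg.norm(Q[i]-Q[i-1]) for i in range(4)])
print("captop",onplane(t,z((660,214)),92))
z2=lambda p:(np.array(p)+.5)/4+[220,120]-.5
Q=[onplane(s,z2(p),45) for p in [(200,372),(382,298),(548,412),(372,508)]]
print("plate scene",np.round(Q,1),np.mean(Q,0),[np.linalg.norm(Q[i]-Q[i-1]) for i in range(4)])
print("captop scene",onplane(s,z2((188,108)),92))
st=readout.sense(); print(R.from_rotvec(st["tool_rot"]).as_matrix().round(3))
```

```text
plate [[580.7 118.5  45. ]
 [602.4 -51.3  45. ]
 [452.5 -66.3  45. ]
 [432.6  99.8  45. ]] [517.05289099  25.18379531  45.        ] [np.float64(149.25037674899167), np.float64(171.1538884757807), np.float64(150.62887368302572), np.float64(167.30680573108717)]
foot [[ 538.4 -343.3    6. ]
 [ 455.4 -388.1    6. ]
 [ 408.2 -302.7    6. ]
 [ 495.4 -259.     6. ]] [ 474.32745223 -323.30386167    6.        ] [np.float64(94.66645476318241), np.float64(94.32558491655453), np.float64(97.57638316998784), np.float64(97.55424687337582)]
captop [ 473.86298391 -322.94899461   92.        ]
plate scene [[602.  -47.4  45. ]
 [449.  -65.9  45. ]
 [430.   97.8  45. ]
 [577.4 123.6  45. ]] [514.60455359  27.02100765  45.        ] [np.float64(172.77953624467082), np.float64(154.10700444692614), np.float64(164.75256015806406), np.float64(149.6257993476897)]
captop scene [ 473.51694721 -315.51852371   92.        ]
[[ 0.282  0.959 -0.001]
 [ 0.959 -0.282 -0.002]
 [-0.002 -0.    -1.   ]]
```

```bash
cat >> h.py <<'E'
def to(x,y,z,yawdeg=None):
    st=readout.sense();M=R.from_rotvec(st["tool_rot"]).as_matrix()
    print("clk",round(st["clock"],2),"pos",st["tool_pos"].round(1),"j",st["joints"].round(2),"gap",round(st["finger_gap"],1),"F",st["force"].round(1),"M",st["moment"].round(2))
    print("tilt",M[:2,2].round(4),"yaw",np.degrees(np.arctan2(M[1,0],M[0,0])).round(1))
    print("shift",(M.T@(np.array([x,y,z])-st["tool_pos"])).round(1))
E
python3 -c "
from h import *
to(474,-322,200)"
```

```text
clk 0.15 pos [175.9 599.1 244.2] j [ 1.17  0.22  1.61 -0.    1.31 -0.11] gap 85.4 F [0.2 0.5 0.3] M [ 0.01 -0.02  0.02]
tilt [-0.0008 -0.0019] yaw 73.6
shift [-799.6  545.6   45.7]
```

```bash
python3 -m pendant '[[[-800,546,0],103,85],[[-800,546,0],103,85],[[-800,546,0],103,85],[[-800,546,0],103,85],[[-800,546,0],103,85],[[-800,546,0],103,85],[[-800,546,0],103,85],[[-800,546,0],103,85],[[-800,546,0],103,85],[[-800,546,0],103,85],[[-800,546,0],103,85],[[-800,546,0],103,85]]'; python3 -c "
from h import *
to(474,-322,200)"
```

```text
clock: 1.35
tool_pos: [360.8, 26.8, 245.6]
tool_rot: [3.035, -0.806, 0.002]
force: [0.7, 0.0, 0.6]
finger_gap: 85.1
clk 1.35 pos [360.8  26.8 245.6] j [-0.12 -0.4   2.18 -0.    1.36  0.4 ] gap 85.1 F [0.7 0.  0.6] M [-0.02 -0.06  0.07]
tilt [ 0.0007 -0.0016] yaw -29.7
shift [271.3 246.7  46.3]
```

```bash
python3 -m pendant '[[[271,247,46],103,85],[[271,247,46],103,85],[[271,247,46],103,85],[[271,247,46],103,85],[[271,247,46],103,85],[[271,247,46],103,85],[[271,247,46],103,85],[[271,247,46],103,85],[[271,247,46],103,85],[[271,247,46],103,85],[[271,247,46],103,85],[[271,247,46],103,85]]'
python3 - <<'E'
from h import *
to(474,-322,200)
st=readout.sense()
I=viewer.grab_frame("wrist");cv2.imwrite("pics/w1.png",I[:,:,::-1])
c=cam("wrist",st);print(proj(c,[474,-322,92]),proj(c,[474,-322,24]))
m=cv2.inRange(cv2.cvtColor(I,cv2.COLOR_RGB2HSV),(0,150,80),(6,255,255))|cv2.inRange(cv2.cvtColor(I,cv2.COLOR_RGB2HSV),(174,150,80),(180,255,255))
cs,_=cv2.findContours(m,cv2.RETR_EXTERNAL,cv2.CHAIN_APPROX_NONE);k=max(cs,key=cv2.contourArea);print(cv2.boundingRect(k),cv2.minEnclosingCircle(k))
E
```

```text
clock: 2.55
tool_pos: [473.3, -322.1, 199.7]
tool_rot: [1.256, -2.879, 0.001]
force: [1.5, 0.0, 0.3]
finger_gap: 84.8
clk 2.55 pos [ 473.3 -322.1  199.7] j [-0.72  0.15  1.78 -0.    1.21  1.6 ] gap 84.8 F [1.5 0.  0.3] M [ 0.03  0.01 -0.03]
tilt [-0.0002 -0.0008] yaw -132.9
shift [-0.6 -0.5 -0.3]
[278.55132023 215.98565486] [278.63322965 198.33108238]
(245, 170, 75, 82) ((281.7820739746094, 210.5775604248047), 40.987545013427734)
```

View pics/w1.png

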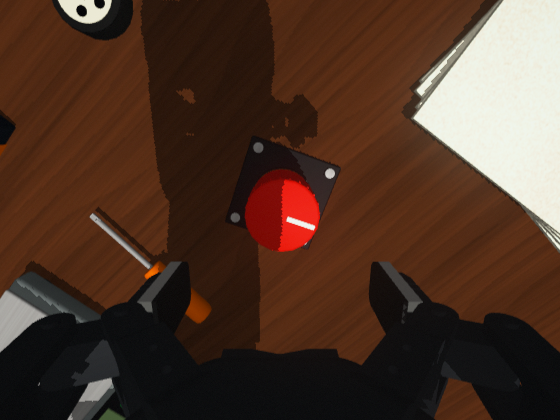

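The cap's top disc is centred near (282,214) in the wrist view, with its white line running from (287,219) to (315,228). The fingers straddle the cap with clear space around it.

Run:
```python
from h import *
st=readout.sense();c=cam("wrist",st)
p=onplane(c,(282.3,214.3),92);q=onplane(c,(315,228),92);print(p,q,np.degrees(np.arctan2(*(q-p)[1::-1])),np.linalg.norm(q-p))
to(p[0],p[1],62)
```

```text
[ 472.98552056 -325.14109609   92.        ] [ 446.01676012 -336.84897883   92.        ] -156.5330055400309 29.400485669000716
clk 2.6 pos [ 473.3 -322.   199.7] j [-0.72  0.15  1.78 -0.    1.21  1.6 ] gap 85.2 F [ 0.4 -0.1 -0.3] M [ 0.03 -0.03  0.01]
tilt [-0.0001 -0.0009] yaw -133.1
shift [  2.4  -1.8 137.7]
```

```bash
python3 -m pendant '[[[1.6,-1.2,60],44,85],[[1.6,-1.2,90],44,85],[[1.6,-1.2,110],44,85],[[1.6,-1.2,125],44,85],[[1.6,-1.2,138],44,85],[[1.6,-1.2,138],44,85],[[1.6,-1.2,138],44,85]]'
python3 - <<'E'
from h import *
to(473.5,-324,62)
cv2.imwrite("pics/w2.png",viewer.grab_frame("wrist")[:,:,::-1])
E
```

```text
clock: 3.3
tool_pos: [472.9, -324.0, 61.6]
tool_rot: [0.085, -3.14, 0.001]
force: [0.4, -0.3, -0.6]
finger_gap: 85.1
clk 3.3 pos [ 472.9 -324.    61.6] j [-0.72  0.33  1.85 -0.    0.96  2.37] gap 85.1 F [ 0.4 -0.3 -0.6] M [-0.02 -0.04 -0.01]
tilt [-0.0007 -0.0004] yaw -176.9
shift [-0.6 -0.1 -0.4]
```

View pics/w2.png

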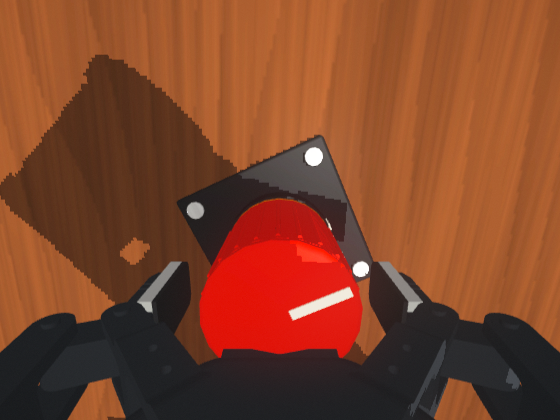

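The cap sits centred between the jaws: its edges are at columns 199 and 362, midpoint 280.5. I'll close on it.

```bash
python3 -m pendant '[[[0,0,0],0,50],[[0,0,0],0,50],[[0,0,0],0,50],[[0,0,0],0,50],[[0,0,0],0,50],[[0,0,0],0,50]]';python3 -c "
from h import *
to(473.5,-324,62)"
```

```text
clock: 3.95
tool_pos: [473.6, -325.2, 64.0]
tool_rot: [-0.087, 3.14, -0.005]
force: [-3.0, 0.9, 4.1]
finger_gap: 60.3
clk 3.95 pos [ 473.6 -325.2   64. ] j [-0.72  0.33  1.85 -0.    0.96  2.36] gap 60.3 F [-3.   0.9  4.1] M [0.07 0.37 0.05]
tilt [ 0.0009 -0.0029] yaw -176.8
shift [0.  1.2 2. ]
```

```bash
python3 -m pendant '[[[0,0,-0.2],-4,50],[[0,0,-0.4],-9,50],[[0,0,-0.8],-15,50],[[0,0,-1.1],-22,50],[[0,0,-1.5],-30,50],[[0,0,-1.9],-38,50],[[0,0,-2.3],-46,50],[[0,0,-2.7],-54,50],[[0,0,-3.1],-62,50],[[0,0,-3.5],-70,50],[[0,0,-3.9],-78,50],[[0,0,-4.3],-86,50]]';python3 - <<'E'
from h import *
to(473.5,-324,62)
cv2.imwrite("pics/w3.png",viewer.grab_frame("wrist")[:,:,::-1])
E
```

```text
clock: 5.15
tool_pos: [473.6, -324.5, 68.3]
tool_rot: [2.212, -2.23, 0.003]
force: [0.6, 2.0, -1.7]
finger_gap: 60.3
clk 5.15 pos [ 473.6 -324.5   68.3] j [-0.72  0.32  1.85 -0.    0.97  0.86] gap 60.3 F [ 0.6  2.  -1.7] M [ 0.32 -0.15 -0.  ]
tilt [ 0.0011 -0.0016] yaw -90.5
shift [-0.5  0.1  6.3]
```

View pics/w3.png

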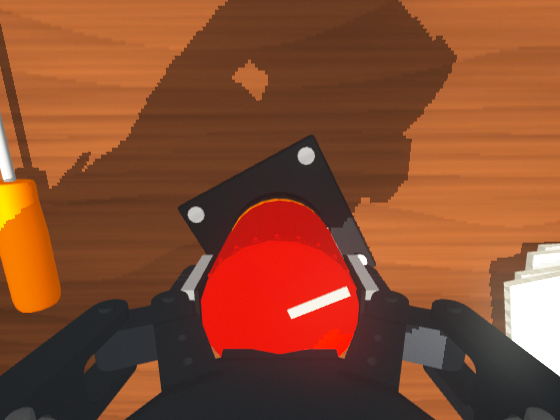

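The white line is still at (290,315)–(349,291) relative to the gripper while the gripper turned 86°, so the cap turned without slipping. I'll continue.

```bash
python3 -m pendant '[[[0,0,-0.4],-8,50],[[0,0,-0.8],-16,50],[[0,0,-1.2],-24,50],[[0,0,-1.6],-32,50],[[0,0,-2.0],-40,50],[[0,0,-2.4],-48,50],[[0,0,-2.8],-56,50],[[0,0,-3.2],-64,50],[[0,0,-3.6],-72,50],[[0,0,-4.0],-80,50],[[0,0,-4.4],-88,50],[[0,0,-4.7],-94,50]]' && python3 -c "
from h import *
to(473.5,-324,62)"
```

```text
clock: 6.4
tool_pos: [472.9, -323.6, 72.8]
tool_rot: [-3.14, -0.108, 0.001]
force: [-0.8, 1.4, -0.9]
finger_gap: 60.2
clk 6.4 pos [ 472.9 -323.6   72.8] j [-0.72  0.32  1.85 -0.    0.98 -0.79] gap 60.2 F [-0.8  1.4 -0.9] M [ 0.34  0.15 -0.06]
tilt [-0.0005  0.0001] yaw 3.9
shift [ 0.6  0.4 10.8]
```

```bash
python3 -m pendant '[[[0,0,-0.4],-8,50],[[0,0,-0.8],-16,50],[[0,0,-1.2],-24,50],[[0,0,-1.6],-32,50],[[0,0,-2.0],-40,50],[[0,0,-2.4],-48,50],[[0,0,-2.8],-56,50],[[0,0,-3.2],-64,50],[[0,0,-3.6],-72,50],[[0,0,-4.0],-80,50],[[0,0,-4.4],-88,50],[[0,0,-4.7],-94,50]]'
python3 - <<'E'
from h import *
to(473.5,-324,62)
cv2.imwrite("pics/w4.png",viewer.grab_frame("wrist")[:,:,::-1])
E
```

```text
clock: 7.6
tool_pos: [472.2, -324.1, 77.6]
tool_rot: [-2.058, -2.373, 0.003]
force: [-1.5, -1.7, -0.2]
finger_gap: 60.0
clk 7.6 pos [ 472.2 -324.1   77.6] j [-0.72  0.31  1.85 -0.    0.99 -2.43] gap 60.0 F [-1.5 -1.7 -0.2] M [-0.27  0.32 -0.08]
tilt [-0.0019 -0.001 ] yaw 98.1
shift [-0.1  1.4 15.6]
```

View pics/w4.png

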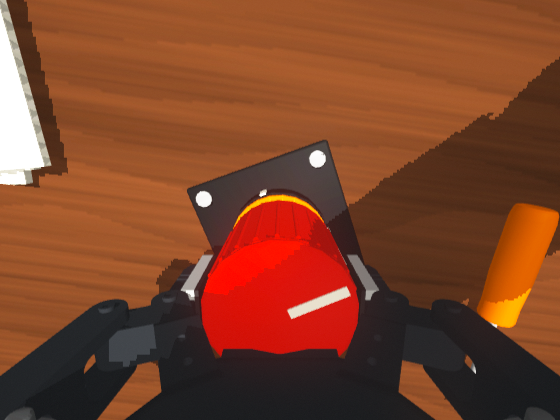

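Still no slip after about 275° of turning. Next I'll open, turn back and regrip.

```bash
python3 -m pendant '[[[0,0,0],0,85],[[0,0,0],0,85],[[0,0,0],0,85],[[0,0.6,0],0,85],[[0,0.6,0],8,85],[[0,0.6,0],16,85],[[0,0.6,0],25,85],[[0,0.6,0],33,85],[[0,0.6,0],42,85],[[0,0.6,0],50,85],[[0,0.6,0],58,85],[[0,0.6,0],66,85]]' && python3 -c "
from h import *
to(473.2,-324.3,75)"
```

```text
clock: 8.85
tool_pos: [473.1, -324.1, 77.8]
tool_rot: [3.02, 0.863, -0.002]
force: [0.4, -0.4, -0.5]
finger_gap: 85.2
clk 8.85 pos [ 473.1 -324.1   77.8] j [-0.72  0.31  1.85 -0.    0.99 -1.28] gap 85.2 F [ 0.4 -0.4 -0.5] M [0.02 0.01 0.03]
tilt [-0.0012 -0.0013] yaw 31.9
shift [-0.   0.2  2.8]
```

```bash
python3 -m pendant '[[[0,0.2,1],8,85],[[0,0.2,2],16,85],[[0,0.2,3],24,85],[[0,0.2,3],24,50],[[0,0.2,3],24,50],[[0,0.2,3],24,50],[[0,0.2,3],24,50],[[0,0.2,3],24,50],[[0,0.2,3],24,50]]' && python3 -c "
from h import *
to(473.2,-324.3,75)"
```

```text
clock: 9.75
tool_pos: [473.5, -324.5, 75.2]
tool_rot: [3.132, 0.217, -0.001]
force: [0.2, 1.2, 2.5]
finger_gap: 60.1
clk 9.75 pos [ 473.5 -324.5   75.2] j [-0.72  0.31  1.85 -0.    0.98 -0.86] gap 60.1 F [0.2 1.2 2.5] M [0.04 0.03 0.04]
tilt [-0.0006 -0.0017] yaw 7.9
shift [-0.3 -0.2  0.2]
```

```bash
python3 -m pendant '[[[0,0,-0.4],-8,50],[[0,0,-0.8],-16,50],[[0,0,-1.2],-24,50],[[0,0,-1.6],-32,50],[[0,0,-2.0],-40,50],[[0,0,-2.4],-48,50],[[0,0,-2.8],-56,50],[[0,0,-3.2],-64,50],[[0,0,-3.5],-70,50],[[0,0,-3.5],-70,50]]'
python3 - <<'E'
from h import *
to(473.2,-324.3,75)
cv2.imwrite("pics/w5.png",viewer.grab_frame("wrist")[:,:,::-1])
E
```

```text
clock: 10.75
tool_pos: [473.4, -324.3, 78.7]
tool_rot: [2.442, 1.975, -0.003]
force: [-1.2, 0.2, 2.0]
finger_gap: 60.6
clk 10.75 pos [ 473.4 -324.3   78.7] j [-0.72  0.31  1.85 -0.    0.99 -2.08] gap 60.6 F [-1.2  0.2  2. ] M [0.2  0.14 0.03]
tilt [-0.001  -0.0013] yaw 77.9
shift [-0.1 -0.2  3.7]
```

View pics/w5.png

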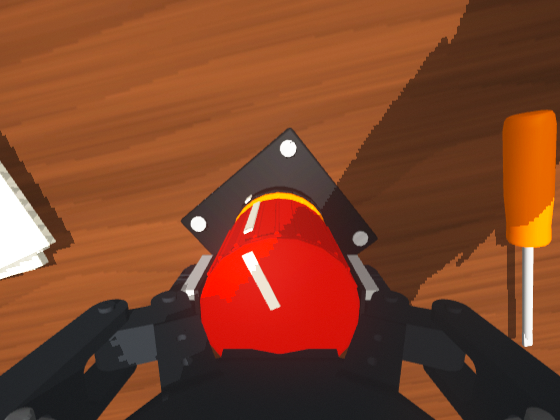

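The white line, with its outer end at (245,258), has come round almost to the case mark at (249,199). That is about 345° turned, so the cap should be free. I'll lift gently first and watch the force.

```bash
python3 -m pendant '[[[0,0,-2],0,50],[[0,0,-5],0,50],[[0,0,-8],0,50],[[0,0,-8],0,50]]' && python3 -c "
from h import *
to(473.2,-324.3,160)"
```

```text
clock: 11.2
tool_pos: [473.6, -324.6, 87.2]
tool_rot: [2.444, 1.972, -0.002]
force: [0.4, 0.1, 0.1]
finger_gap: 60.1
clk 11.2 pos [ 473.6 -324.6   87.2] j [-0.72  0.3   1.84 -0.    1.   -2.08] gap 60.1 F [0.4 0.1 0.1] M [-0.01 -0.04  0.02]
tilt [-0.0003 -0.0021] yaw 77.8
shift [  0.   -0.5 -72.8]
```

```bash
python3 -m pendant '[[[0,0,-25],0,50],[[0,0,-60],0,50],[[0,0,-80],0,50],[[0,0,-80],0,50]]'
python3 - <<'E'
from h import *
cv2.imwrite("pics/s5.png",viewer.grab_frame("scene")[100:300,150:350,::-1].repeat(3,0).repeat(3,1))
to(533.5,361.6,165)
E
```

```text
clock: 11.6
tool_pos: [476.0, -326.5, 171.4]
tool_rot: [2.438, 1.966, -0.0]
force: [0.4, -0.4, -0.0]
finger_gap: 60.0
clk 11.65 pos [ 474.7 -325.4  169. ] j [-0.72  0.19  1.8  -0.    1.15 -2.08] gap 60.6 F [-0.3 -0.5 -1.1] M [0.03 0.02 0.02]
tilt [ 0.003 -0.005] yaw 77.8
shift [683.9 -87.9   0.7]
```

View pics/s5.png

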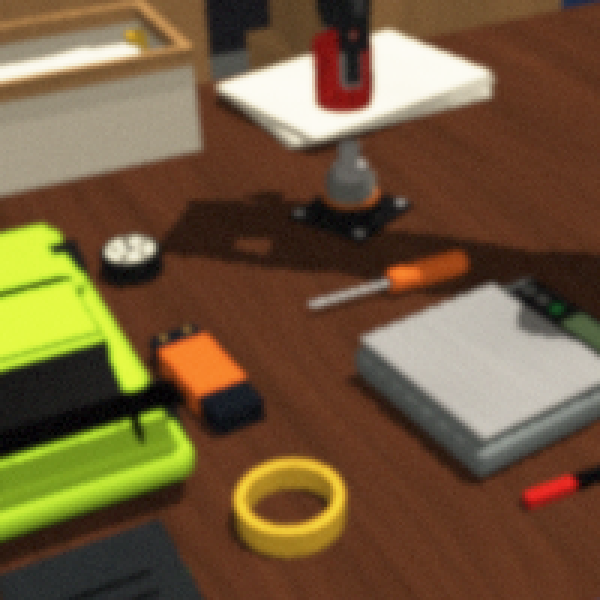

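The cap is in the gripper at (343,70) in the crop, clear of the weight, which stands in the case at (350,170). I'll carry the cap to the tray.

```bash
python3 -m pendant '[[[30,-4,0],0,50],[[80,-10,0],0,50],[[130,-17,0],0,50],[[180,-23,0],0,50],[[230,-30,0],0,50],[[280,-36,0],0,50],[[330,-42,0],0,50],[[380,-49,0],0,50],[[430,-55,0],0,50],[[480,-62,0],0,50],[[530,-68,0],0,50],[[580,-75,0],0,50]]' && python3 -m pendant '[[[50,-6,0],0,50],[[90,-11,0],0,50],[[110,-14,0],0,50],[[110,-14,0],0,50],[[110,-14,0],0,50]]'
python3 - <<'E'
from h import *
to(533.5,361.6,60)
st=readout.sense();I=viewer.grab_frame("wrist");cv2.imwrite("pics/w6.png",I[:,:,::-1])
E
```

```text
clock: 12.85
tool_pos: [522.2, 254.4, 163.6]
tool_rot: [2.442, 1.97, -0.007]
force: [0.7, -0.8, -0.9]
finger_gap: 60.3
clock: 13.35
tool_pos: [530.4, 364.2, 160.4]
tool_rot: [2.441, 1.971, -0.014]
force: [-0.2, -0.1, -0.1]
finger_gap: 60.4
clk 13.35 pos [530.4 364.2 160.4] j [ 0.5   0.34  1.63 -0.01  1.18 -0.86] gap 60.4 F [-0.2 -0.1 -0.1] M [ 0.04 -0.01 -0.02]
tilt [-0.004  -0.0091] yaw 77.8
shift [ -0.9   3.8 100.4]
```

View pics/w6.png

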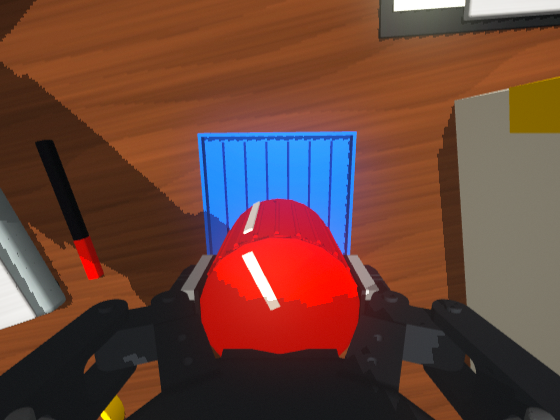

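The tray is centred under the cap left to right, spanning columns 200–355 with the cap at 280. I'll lower it.

```bash
python3 -m pendant '[[[-1,4,30],0,50],[[-1,4,60],0,50],[[-1,4,85],0,50],[[-1,4,100],0,50],[[-1,4,109],0,50],[[-1,4,109],0,50],[[-1,4,109],0,50]]' && python3 -c "
from h import *
to(533.5,361.6,40)"
```

```text
clock: 14.1
tool_pos: [534.9, 360.9, 52.9]
tool_rot: [2.442, 1.969, -0.01]
force: [0.3, 1.5, 0.2]
finger_gap: 60.5
clk 14.1 pos [534.9 360.9  52.9] j [ 0.49  0.48  1.67 -0.01  1.   -0.87] gap 60.5 F [0.3 1.5 0.2] M [ 0.04  0.01 -0.02]
tilt [-0.002 -0.008] yaw 77.8
shift [ 0.5 -1.5 12.9]
```

```bash
python3 -m pendant '[[[0,0,3],0,50],[[0,0,5],0,50],[[0,0,7],0,50],[[0,0,9],0,50],[[0,0,9],0,50]]' && python3 -m pendant '[[[0,0,1],0,50],[[0,0,2],0,50],[[0,0,2],0,50]]' && python3 -c "
from h import *
to(533.5,361.6,40)"
```

```text
clock: 14.6
tool_pos: [534.6, 360.7, 43.6]
tool_rot: [2.442, 1.969, -0.011]
force: [1.6, 0.0, -0.5]
finger_gap: 60.4
clock: 14.9
tool_pos: [534.7, 360.8, 42.4]
tool_rot: [2.442, 1.969, -0.012]
force: [-1.8, -1.2, 4.2]
finger_gap: 60.0
clk 14.9 pos [534.7 360.8  42.4] j [ 0.49  0.49  1.67 -0.01  0.99 -0.87] gap 60.0 F [-1.8 -1.2  4.2] M [-0.14  0.31  0.03]
tilt [-0.0027 -0.0084] yaw 77.8
shift [ 0.5 -1.4  2.4]
```

Contact: the force reads 4.2 N upward. I'll release and rise.

```bash
python3 -m pendant '[[[0,0,0],0,85],[[0,0,0],0,85],[[0,0,0],0,85],[[0,0,0],0,85],[[0,0,0],0,85],[[0,0,-15],0,85],[[0,0,-40],0,85],[[0,0,-80],0,85],[[0,0,-125],0,85],[[0,0,-125],0,85]]'
python3 - <<'E'
from h import *
to(473,-324.4,170)
cv2.imwrite("pics/w7.png",viewer.grab_frame("wrist")[:,:,::-1])
E
```

```text
clock: 15.9
tool_pos: [540.3, 364.8, 177.9]
tool_rot: [2.439, 1.967, 0.015]
force: [0.5, 0.1, 1.0]
finger_gap: 85.2
clk 15.9 pos [540.3 364.8 177.9] j [ 0.49  0.33  1.61 -0.01  1.19 -0.87] gap 85.2 F [0.5 0.1 1. ] M [-0.01  0.    0.04]
tilt [ 0.0125 -0.0003] yaw 77.8
shift [-687.8   80.1    7.2]
```

View pics/w7.png

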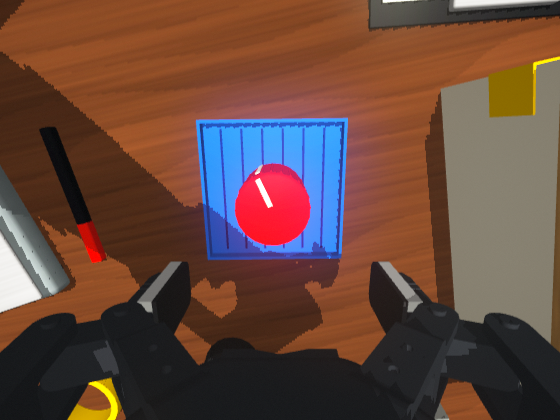

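The cap stands upright inside the tray at (272,205), well clear of the walls. I'll go back to the case.

```bash
python3 -m pendant '[[[0,0,0],0,85],[[-40,4,0],0,60],[[-688,80,0],0,60],[[-688,80,0],0,60],[[-688,80,0],0,60],[[-688,80,0],0,60],[[-688,80,0],0,60],[[-688,80,0],0,60],[[-688,80,0],0,60],[[-688,80,0],0,60],[[-688,80,0],0,60],[[-688,80,0],0,60]]' && python3 -c "
from h import *
to(473,-324.4,170)"
```

```text
clock: 17.15
tool_pos: [484.3, -175.2, 174.3]
tool_rot: [2.442, 1.969, 0.006]
force: [1.0, 0.5, -0.7]
finger_gap: 60.0
clk 17.15 pos [ 484.3 -175.2  174.3] j [-0.48  0.05  1.94  0.    1.14 -1.84] gap 60.0 F [ 1.   0.5 -0.7] M [ 0.02 -0.03 -0.  ]
tilt [ 0.006  -0.0015] yaw 77.8
shift [-148.2   20.6    4.5]
```

```bash
python3 -m pendant '[[[-50,7,4],0,45],[[-95,13,4],0,45],[[-130,18,4],0,45],[[-148,20.6,4],0,45],[[-148,20.6,4],0,45],[[-148,20.6,4],0,45],[[-148,20.6,4],0,45],[[-148,20.6,4],0,45]]'
python3 - <<'E'
from h import *
to(473,-324.4,77)
st=readout.sense()
cv2.imwrite("pics/w8.png",viewer.grab_frame("wrist")[:,:,::-1])
c=cam("wrist",st)
for z in (84,60,48): print(z,proj(c,[473,-324.4,z]))
E
```

```text
clock: 17.95
tool_pos: [473.2, -322.6, 170.2]
tool_rot: [2.44, 1.972, 0.006]
force: [-0.1, 0.2, -0.3]
finger_gap: 45.0
clk 17.95 pos [ 473.2 -322.6  170.2] j [-0.72  0.18  1.81  0.    1.15 -2.08] gap 45.0 F [-0.1  0.2 -0.3] M [ 0.05  0.06 -0.02]
tilt [ 0.0055 -0.0007] yaw 77.9
shift [-1.9 -0.3 93.2]
84 [276.44544713 225.56946279]
60 [276.72349998 216.75380176]
48 [276.84401113 212.93299788]
```

View pics/w8.png

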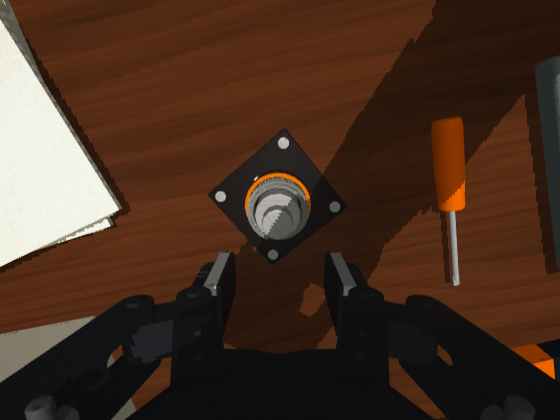

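Run:
```python
import cv2
I=cv2.imread("pics/w8.png");cv2.imwrite("pics/z8.png",cv2.resize(I[150:260,220:340],None,fx=5,fy=5,interpolation=cv2.INTER_CUBIC))
```

```text
(no output)
```

View pics/z8.png

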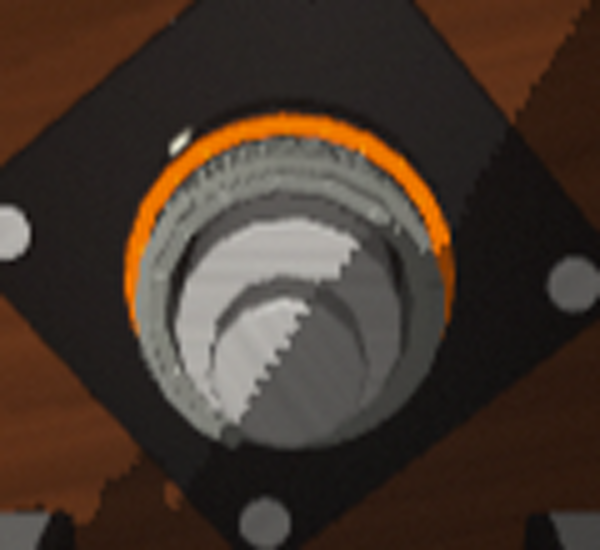

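The knob centre is at (278,224), which agrees with the case axis to about 1 mm. I'll descend with the jaws half open.

```bash
python3 -m pendant '[[[-1.2,-0.8,30],0,45],[[-1.2,-0.8,55],0,45],[[-1.2,-0.8,75],0,45],[[-1.2,-0.8,85],0,45],[[-1.2,-0.8,93],0,45],[[-1.2,-0.8,93],0,45],[[-1.2,-0.8,93],0,45]]'
python3 - <<'E'
from h import *
to(473,-324.4,77)
I=viewer.grab_frame("wrist")[:,:,::-1];cv2.imwrite("pics/w9.png",cv2.resize(I[180:420,120:440],None,fx=2,fy=2))
E
```

```text
clock: 18.7
tool_pos: [473.4, -324.2, 78.3]
tool_rot: [2.439, 1.971, 0.006]
force: [0.3, -0.3, 0.5]
finger_gap: 44.8
clk 18.7 pos [ 473.4 -324.2   78.3] j [-0.72  0.31  1.85  0.    0.98 -2.09] gap 44.8 F [ 0.3 -0.3  0.5] M [0.08 0.02 0.  ]
tilt [ 0.0068 -0.002 ] yaw 77.9
shift [-0.3 -0.4  1.3]
```

View pics/w9.png

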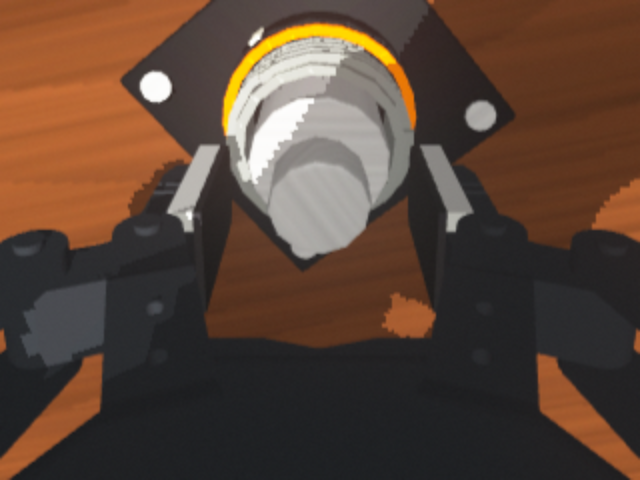

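The knob is centred between the jaws: column 319, with the pads at 218 and 424. I'll close on it.

```bash
python3 -m pendant '[[[0,0,0],0,34],[[0,0,0],0,28],[[0,0,0],0,15],[[0,0,0],0,15],[[0,0,0],0,15],[[0,0,0],0,15]]'
python3 - <<'E'
from h import *
to(473,-324.4,77)
I=viewer.grab_frame("wrist")[:,:,::-1];cv2.imwrite("pics/w10.png",cv2.resize(I[180:420,120:440],None,fx=2,fy=2))
E
```

```text
clock: 19.35
tool_pos: [474.3, -324.9, 79.8]
tool_rot: [2.437, 1.969, 0.007]
force: [-0.3, 1.1, 5.5]
finger_gap: 21.6
clk 19.35 pos [ 474.3 -324.9   79.8] j [-0.72  0.3   1.85  0.    0.98 -2.09] gap 21.6 F [-0.3  1.1  5.5] M [0.19 0.12 0.03]
tilt [ 0.0088 -0.0034] yaw 77.9
shift [ 0.2 -1.4  2.8]
```

View pics/w10.png

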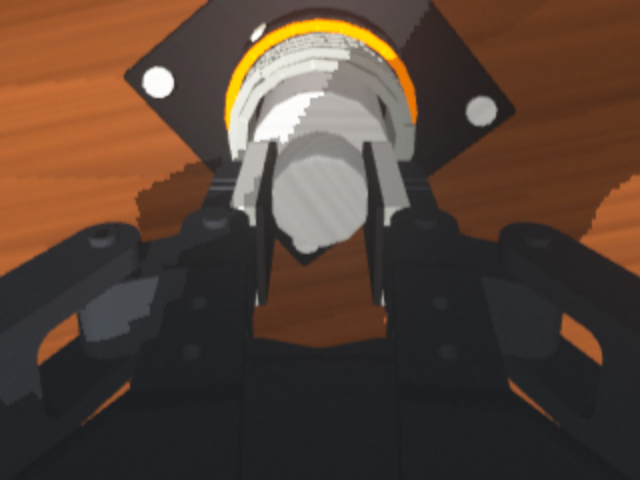

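```bash
python3 -m pendant '[[[0,0,-3],0,15],[[0,0,-8],0,15],[[0,0,-14],0,15],[[0,0,-20],0,15],[[0,0,-26],0,15],[[0,0,-26],0,15]]'
python3 - <<'E'
from h import *
to(516.5,25.5,77)
I=viewer.grab_frame("wrist")[:,:,::-1];cv2.imwrite("pics/w11.png",cv2.resize(I[180:420,120:440],None,fx=2,fy=2))
E
```

```text
clock: 20.0
tool_pos: [474.8, -325.4, 107.1]
tool_rot: [2.435, 1.968, 0.008]
force: [1.3, -0.3, -4.9]
finger_gap: 21.7
clk 20.0 pos [ 474.8 -325.4  107.1] j [-0.72  0.26  1.84  0.    1.03 -2.09] gap 21.7 F [ 1.3 -0.3 -4.9] M [ 0.01 -0.02 -0.01]
tilt [ 0.0106 -0.0051] yaw 77.9
shift [352.  -33.2  28.8]
```

View pics/w11.png

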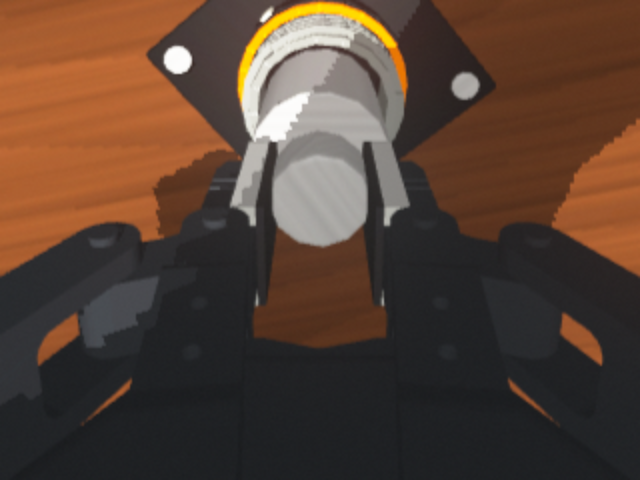

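The weight is held at −4.9 N with almost no moment. I'll raise it and carry it to the scale.

```bash
python3 -m pendant '[[[0,0,-15],0,15],[[0,0,-35],0,15],[[0,0,-52],0,15],[[15,-1,-58],0,15],[[45,-4,-58],0,15],[[85,-8,-58],0,15],[[130,-12,-58],0,15],[[175,-16,-58],0,15],[[220,-21,-58],0,15],[[260,-24,-58],0,15],[[295,-28,-58],0,15],[[320,-30,-58],0,15]]' && python3 -m pendant '[[[10,-1,0],0,15],[[20,-2,0],0,15],[[25,-2,0],0,15],[[25,-2,0],0,15],[[25,-2,0],0,15]]'
python3 - <<'E'
from h import *
to(516.5,25.5,118)
st=readout.sense()
I=viewer.grab_frame("wrist")[:,:,::-1];cv2.imwrite("pics/w12.png",I)
c=cam("wrist",st)
M=R.from_rotvec(st["tool_rot"]).as_matrix()
print("knobtop exp",proj(c,st["tool_pos"]+M@[0,0,-4.2]))
for p in [(580,120.5),(602,-49.5),(451,-66),(431.5,99)]: print(proj(c,[*p,45]))
E
```

```text
clock: 21.25
tool_pos: [510.7, -2.3, 163.4]
tool_rot: [2.435, 1.972, 0.008]
force: [-0.2, -0.4, -5.2]
finger_gap: 22.1
clock: 21.75
tool_pos: [513.9, 21.7, 163.4]
tool_rot: [2.436, 1.971, 0.007]
force: [0.0, -0.3, -4.7]
finger_gap: 21.5
clk 21.75 pos [513.9  21.7 163.4] j [-0.09  0.06  1.95 -0.    1.12 -1.45] gap 21.5 F [ 0.  -0.3 -4.7] M [-0.05 -0.   -0.01]
tilt [ 0.0087 -0.0037] yaw 77.9
shift [ 4.4  1.3 45.4]
knobtop exp [278.59480459 284.79783622]
[403.69302524 261.23700268]
[224.83168536 316.81236378]
[157.33927792 161.86641754]
[356.09138583  90.96146654]
```

View pics/w12.png

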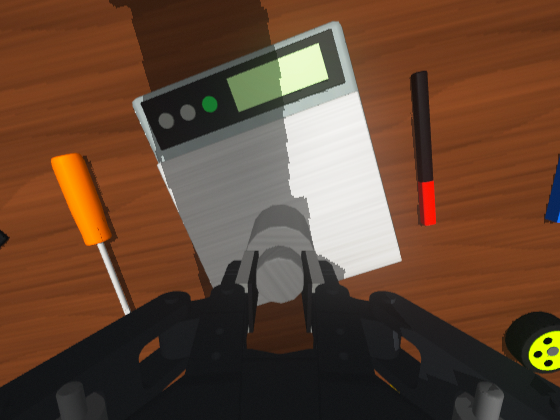

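The plate corners at (402,260), (356,93) and (160,162) match the predicted (404,261), (356,91) and (157,162), so the plate position is confirmed. The weight axis sits about 2 mm off in tool y, and I'll compensate for that. I'll lower it.

```bash
python3 -m pendant '[[[2,1.5,10],0,15],[[4.4,3,22],0,15],[[4.4,3,33],0,15],[[4.4,3,40],0,15],[[4.4,3,44],0,15],[[4.4,3,44],0,15],[[4.4,3,44],0,15]]' && python3 -c "
from h import *
to(518.5,25.1,113)"
```

```text
clock: 22.5
tool_pos: [518.4, 25.1, 119.5]
tool_rot: [2.436, 1.97, 0.007]
force: [0.6, -1.0, -4.7]
finger_gap: 21.5
clk 22.5 pos [518.4  25.1 119.5] j [-0.09  0.14  1.96 -0.    1.03 -1.44] gap 21.5 F [ 0.6 -1.  -4.7] M [-0.02 -0.02  0.05]
tilt [ 0.009  -0.0036] yaw 77.9
shift [0.  0.  6.5]
```

```bash
python3 -m pendant '[[[0,0,1],0,15],[[0,0,2],0,15],[[0,0,3],0,15],[[0,0,3.6],0,15],[[0,0,4],0,15],[[0,0,4],0,15]]'; python3 -m pendant '[[[0,0,0.5],0,15],[[0,0,1],0,15],[[0,0,1],0,15]]'
```

```text
clock: 23.1
tool_pos: [518.3, 25.1, 115.4]
tool_rot: [2.436, 1.97, 0.007]
force: [-0.5, -0.6, -4.8]
finger_gap: 21.4
clock: 23.4
tool_pos: [518.3, 25.1, 114.3]
tool_rot: [2.436, 1.97, 0.007]
force: [-0.2, 0.5, -4.3]
finger_gap: 21.8
```

```bash
python3 -m pendant '[[[0,0,0.5],0,15],[[0,0,0.8],0,15],[[0,0,0.8],0,15]]'
```

```text
clock: 23.7
tool_pos: [518.3, 25.1, 113.5]
tool_rot: [2.436, 1.97, 0.007]
force: [-0.4, 0.3, -5.4]
finger_gap: 21.4
```

```bash
python3 -m pendant '[[[0,0,0.4],0,15],[[0,0,0.7],0,15],[[0,0,0.7],0,15]]'
```

```text
clock: 24.0
tool_pos: [518.4, 25.1, 113.0]
tool_rot: [2.436, 1.97, 0.007]
force: [-0.2, -0.3, -3.8]
finger_gap: 21.6
```

```bash
python3 -m pendant '[[[0,0,0.4],0,15],[[0,0,0.6],0,15],[[0,0,0.6],0,15]]'; python3 -c "
from h import *
to(518.5,25.1,113)"
```

```text
clock: 24.3
tool_pos: [518.7, 25.1, 112.9]
tool_rot: [2.436, 1.97, 0.008]
force: [-1.3, 0.7, -0.3]
finger_gap: 21.7
clk 24.3 pos [518.7  25.1 112.9] j [-0.09  0.15  1.97 -0.    1.02 -1.44] gap 21.7 F [-1.3  0.7 -0.3] M [-0.04  0.32 -0.04]
tilt [ 0.0092 -0.0036] yaw 77.9
shift [-0.  -0.2 -0.1]
```

The plate now carries the weight; the net force on the tool is about 0. I'll release and look.

```bash
python3 -m pendant '[[[0,0,0],0,30],[[0,0,0],0,45],[[0,0,0],0,50],[[0,0,0],0,50],[[0,0,0],0,50],[[0,0,-8],0,50],[[0,0,-25],0,50],[[0,0,-50],0,50],[[0,0,-80],0,50],[[0,0,-80],0,50],[[0,0,-80],0,50],[[0,0,-80],0,50]]'
python3 - <<'E'
from h import *
to(516.5,25.5,200)
st=readout.sense()
cv2.imwrite("pics/w13.png",viewer.grab_frame("wrist")[:,:,::-1])
cv2.imwrite("pics/s13.png",viewer.grab_frame("scene")[:,:,::-1])
cv2.imwrite("pics/t13.png",viewer.grab_frame("top")[:,:,::-1])
c=cam("wrist",st)
for p in [(580,120.5,45),(602,-49.5,45),(451,-66,45),(431.5,99,45),(516.5,25.5,117)]: print(proj(c,p))
E
```

```text
clock: 25.5
tool_pos: [517.0, 25.4, 191.9]
tool_rot: [2.437, 1.971, 0.005]
force: [-1.2, 0.9, 0.1]
finger_gap: 49.9
clk 25.5 pos [517.   25.4 191.9] j [-0.08  0.04  1.92 -0.    1.18 -1.44] gap 49.9 F [-1.2  0.9  0.1] M [ 0.05  0.02 -0.02]
tilt [ 0.0072 -0.0035] yaw 77.9
shift [-0.1 -0.5 -8.1]
[388.0043782 247.058956 ]
[225.40150446 298.63531503]
[164.69667913 156.34646076]
[342.94700465  92.53118919]
[279.04943279 229.17582401]
```

View pics/w13.png

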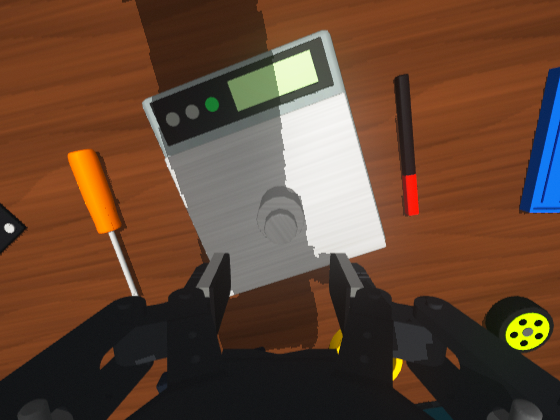

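View pics/s13.png

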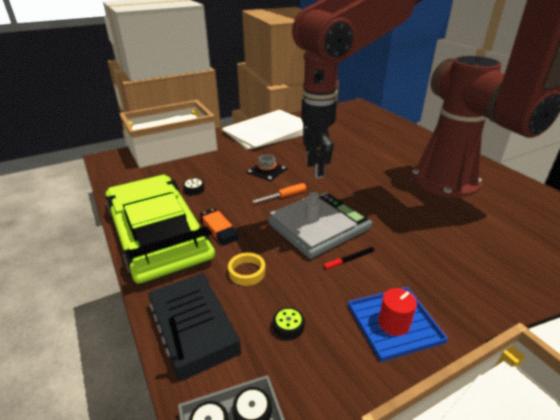

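View pics/t13.png

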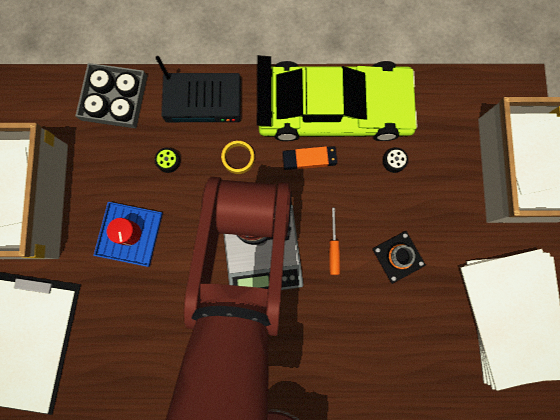

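The weight stands upright. Its knob is at (281,227) against (279,229) predicted for the plate centre, so it is about 2 mm off. The cap is upright in the tray at (397,311) in the scene view, and the bystanders are unmoved in the top view. I'll hand the job in.

```bash
python3 -c "
from plant import workorder
print(workorder.sign_off())"
```

```text
the job is handed in; nothing more can be done
None
```

The job is done and handed in, at about 25.7 s on the clock. I unscrewed the red cap about 345° in two grips and stood it open end down in the blue tray. I then lifted the weight by its knob and set it on the scale's plate.

**Last checks:**
- **Weight:** it stands upright, about 2 mm from the middle of the plate by the wrist camera. It took up the plate load gently, without a force spike.
- **Cap:** it stands upright inside the tray, clear of the walls.
- **Other items:** everything else looks unmoved in the top and scene views, judged by eye rather than measured.
- **Gripper:** it is open and about 80 mm clear above where it released the weight.

**Readings that disagreed:**
- My first two estimates of the cap position, from the top and scene cameras, differed by about 7 mm. I used the wrist and top views instead, and the cap was then centred in the jaws.
- The two plate-centre estimates differed by about 3 mm.
- The gripper read 21.6 mm on the 24 mm knob, but the hold stayed firm.
- The tool tilted by about 0.5° while carrying and setting the weight down.

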